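# Lay a separator sheet in a soap-slab press, stack the next slab and press the stack

## Robot

A 7-joint arm with a two-finger parallel gripper is mounted at the origin on the work surface. World frame = base frame: x ahead of the robot, y to its left, z up, the work surface at z = 0. Lengths are in m, angles in degrees, forces in N, time in s.
With the tool pointing down it reaches from about 0.425 to 0.875 m from the base axis. Payload 4.7 kg.
Tool frame: the origin (TCP) lies at the centre of the arm's flange, where the gripper is bolted on; the fingertips stand 182 mm ahead of it and the grasp point (between the pads) lies 164 mm ahead of it (env.grip_depth is the distance from the TCP to the grasp point, in m); z points along the fingers, y is the line along which they close (so a half turn about z gives the same grasp; the last joint's range is limited). The gripper opens to 87 mm and grips with 3 to 60 N. Pads are 19 mm wide; open, the fingers measure 117 mm over their backs; the gripper's body (75 mm by 190 mm) begins 51 mm behind the grasp point.
Start: joints at [75.808, 18.392, -4.016, 83.108, 1.295, 78.541, -3.26], TCP at [0.168, -0.628, 0.405] pointing down, gripper open.
Joint ranges: [-163.93, 163.93], [-17.29, 119.83], [-79.2, 71.16], [3.27, 140.29], [-89.18, 269.18], [5.43, 117.66], [-154.24, 154.24]. Speed limits (degrees/s): [147.25, 147.25, 180, 180, 180, 180, 180].

## Interface

Orientations are given as [roll, pitch, yaw] about the fixed x, y, z axes, in that order (R = Rz(yaw) Ry(pitch) Rx(roll)).
In Python, from cell import env gives the robot as it stands. The module is installed in compiled form; this text tells all that it offers.
- The arm moves only by the tool send_rows, never from a script. Its arguments are lists of equal length, an entry for each row: "xyz": the shift along the tool's x, y, z in m, a list of three; "rotation": the turn, a rotation vector about the tool's x, y, z in rad, a list of three; "jaw": the opening, from 0 (shut) to 1 (fully open). A call has 1 to 20 rows; each row shifts and turns the commanded pose from where the row before left it, along the tool's axes as they then stand; what a row does not reach is not made up. A row lasts 1/10 s, in which the tool goes at most 50 mm and 8.59 degrees, less where a joint would pass 70% of its speed; a pose out of reach is approached as far as the arm can. A call is refused whole if a number of a shift passes 0.05 or a number of a turn 0.15, either way. A call with a gripper value outside its range is refused whole. The fingers move at their own pace and stop on an object; "newtons" is the grip in N (left out, the last holds). Time passes only in rows, so rows that do not move let the fingers close. It gives the time, the measured TCP pose, the force, the opening and the grip force at its end, in the units of the state.
- env.get_obs(): the state, without advancing time (a new reading comes with each control period).
- env.read_camera(name): name is "scene" or "side" or "wrist"; returns a dict with "image" (480x640x3 uint8, blue, green, red), "fx", "fy", "cx", "cy" (pixels), "distortion" ([k1, k2, p1, p2, k3] as OpenCV has them; the pictures are not rectified), "R" (3x3) and "t" (3): a world point X has camera coordinates R X + t. Camera axes: x right, y down, z forward; pixel columns grow to the right and rows downward; lengths in m; the calibration is good to about 2 mm. A picture is of the moment at which its call begins. There is no depth.
- env.sign_off(): hands the job in; it is judged then, once.
The state is a dict: "time_s": time; "qpos": joint angles; "joint_velocities": joint speeds; "effort": joint torques, N m; "tool_pos": TCP position; "tool_rot": TCP orientation; "force": force on the tool from outside, world axes, zero at the start; "wrist_torque": the same for the moment, N m; "grip_width": finger opening in m; "grasp_force": force on a finger pad.
Only numpy, scipy, OpenCV 4.12 (cv2) and the standard library are available. Lean on these libraries where they do the work, as an engineer would, in place of code of your own. Each camera call takes 0.05 s, during which the arm holds its last target. There are 200 camera calls.

## Task

Build up the soap stack in the press: take the grey separator sheet by its tab from the sloped rest and lay it flat and centred on the slab already there, square to it and with the tab at the front end, away from the hinge; then set the other full-size slab from the curing board on the sheet, squarely above the lower slab; lay both down gently, without dropping them. Then swing the press lever down to its stop, keep it there for a moment, and let it come back fully up, leaving the stack neat and all the other things on the table where they are.

Things in the scene. Friction and masses are not known exactly. Their poses are not given: they have to be found in the camera images.
- press: Slab press, fixed, turned up to 0.25 rad. Steel base plate, 110 mm wide, 8 mm thick; a lever is hinged at its back end (own +x) between two cheeks 112 mm high. Origin: on the table under the centre of the stack's place; the plate reaches 100 mm in front (own -x) and 190 mm behind. z up. Nothing stands above the stack while the lever is up.
- lever_hinge (a point): Centre of the lever's hinge: 150 mm behind the press origin (own +x) and 95 mm above the table; the hinge axis is the press's own y.
- lever_bar (a point): Middle of the black round handle bar at the lever's free end: 16 mm thick, 150 mm long, parallel to the hinge axis, 240 mm from the hinge. The flat lever arm (20 x 14 mm) joins it at its middle, so hold one half of the bar.
- press_lever (a joint): Lever angle: 0 = rest, straight up (bar 240 mm above the hinge); grows as the bar swings forward (press's own -x) and down; 1.571 = stop, level (bar 240 mm in front of the hinge, 95 mm above the table). A spring returns it to 0; about 8 N at the bar holds it at the stop. The arm at the stop is above the tab and clear of it.
- pad (a point): Centre of the face of the 65 x 45 mm sprung rubber pad on the lever arm, 140 mm from the hinge, standing 37 mm off the arm's middle line. With the lever up it faces forward, 113 mm behind the press origin, 235 mm above the table; near the stop it presses the top of a full stack with about 5 N.
- lower_slab: Cream soap slab 110 (x) x 60 (y) x 25 mm, 190 g, already lying flat in the press, its length along the press. Origin: centre of its underside; z up.
- upper_slab: Same kind of cream soap slab, 110 (x) x 60 (y) x 25 mm, 130 to 270 g, lying flat on the curing board. Origin: centre of its underside; z up. Either end may go first.
- separator: Grey plastic separator sheet 150 (x) x 90 (y) x 5 mm, 90 g, on the sloped rest. Origin: centre of its underside; z: its upper face's normal, at first leaning 30 degrees from vertical to its own +x (away from the robot). A tab to hold it by stands square up along its -x end: 8 mm thick (x), 70 mm long (y), middle plane 71 mm from the origin, top 39 mm above the underside.
- separator_tab (a point): Middle of the top edge of the separator's tab, at (-71, 0, 39) mm in the sheet's frame.
- rest: White sloped rest, fixed, left or right of the press: a 172 x 110 mm plate sloping 30 degrees, high end to its own -x (roughly the robot), about 140 mm high there and 55 mm at the far, low end, which has a 5 mm high lip. The sheet lies on it with its tab at the high end. Origin: on the table below the plate's centre.
- curing_board: Wooden board 150 x 100 x 18 mm, fixed, on the other side of the press. Origin: centre of its underside.
- soap_offcut: Bystander, to be left alone: short cream soap offcut, 55 x 60 x 25 mm (about half the length of the slabs).
- scrub_brush: Bystander, to be left alone: scrubbing brush with a handle, lying flat.
- scoop_cup: Bystander, to be left alone: white plastic cup, 70 mm across and high.
- tablet_tin: Bystander, to be left alone: round steel tin, 48 mm across, 32 mm high.
- stain_stick: Bystander, to be left alone: flat white stick with a grey cap, about 105 x 24 x 22 mm.
- sponge_block: Bystander, to be left alone: yellow sponge block, 110 x 70 x 35 mm.
Mind the look-alikes: they are no part of the job. Of the things shaped like the separator, the grey one is meant. Leave any red look-alike of the upper_slab alone.

How it is judged:
By the outcome, as a careful person would: the job done as asked, in the order asked, and still so for the second after the job is handed in, with the robot touching nothing.
It also fails if it takes over 69 s, if anything falls off the work surface, if the arm or the gripper's body presses on something with over 40 N, if the wrist force passes 120 N, or if a joint passes its speed limit or range.

## Working session

There is one attempt and no reset: what is moved stays moved. The work goes in short steps, Python scripts to look and compute and a tool call to move; the robot and the scene stay as the last step left them, time stands still between calls to the robot, and variables do not carry over. Pictures are saved under pics/ and viewed, at most 10 in all, crops included, and the job is handed in when it is done.

Besides the shell and the picture viewer there is one more tool, called as name(argument=value, ...) on one line, values as JSON. send_rows: Moves the arm, as the interface text tells. Its arguments: {"type":"object","properties":{"xyz":{"type":"array"},"rotation":{"type":"array"},"jaw":{"type":"array"},"newtons":{"type":"number"}},"required":["xyz","rotation","jaw"]}

```bash
mkdir -p pics; cat > h.py <<'E'
import numpy as np,cv2
from cell import env
from scipy.spatial.transform import Rotation as Ro
def cam(n):
    c=env.read_camera(n)
    c['K']=np.array([[c['fx'],0,c['cx']],[0,c['fy'],c['cy']],[0,0,1.]])
    c['D']=np.array(c['distortion'],float);c['R']=np.array(c['R']);c['t']=np.array(c['t']);return c
def ray(c,p):
    u=cv2.undistortPoints(np.array(p,float).reshape(-1,1,2),c['K'],c['D']).reshape(-1,2)
    d=np.c_[u,np.ones(len(u))]@c['R'];return -c['R'].T@c['t'],d
def onz(c,p,z):
    o,d=ray(c,p);return o+d*((z-o[2])/d[:,2])[:,None]
def proj(c,X):
    return cv2.projectPoints(np.array(X,float).reshape(-1,3),cv2.Rodrigues(c['R'])[0],c['t'],c['K'],c['D'])[0].reshape(-1,2)
def tri(c1,p1,c2,p2):
    o1,d1=ray(c1,p1);o2,d2=ray(c2,p2);out=[]
    for a,b in zip(d1,d2):
        s=np.linalg.lstsq(np.c_[a,-b],o2-o1,rcond=None)[0]
        out.append(np.r_[(o1+s[0]*a+o2+s[1]*b)/2,np.linalg.norm(o1+s[0]*a-o2-s[1]*b)])
    return np.array(out)
E
python3 - <<'E'
from h import *
for n in('scene','side'):
    c=cam(n);cv2.imwrite(f'pics/{n}0.png',c['image']);print(n,-c['R'].T@c['t'],c['R'][2])
o=env.get_obs();print(o)
E
```

```text
scene [0.99122887 0.45309075 1.06145249] [-0.48571385 -0.42690089 -0.76278286]
side [ 0.39083575 -0.78086281  0.84962015] [ 0.06374271  0.7685065  -0.63665895]
{'time_s': 0.1, 'qpos': array([75.80749751, 18.434242  , -4.01495323, 83.16841249,  1.29404595,
       78.54097868, -3.26149336]), 'joint_velocities': array([ 0.04430734, -0.15627515,  0.07287819, -0.14888596,  0.0197334 ,
       -0.06960575, -0.08385705]), 'effort': array([-4.32763554e-04, -4.92569089e+01, -4.05860329e-01, -3.13399172e+01,
       -6.40833378e-02,  3.94726137e-02,  8.80627249e-05]), 'tool_pos': array([ 0.1681543 , -0.62767891,  0.40377261]), 'tool_rot': array([-1.79901544e+02,  4.75487607e-03,  1.49998797e+01]), 'force': array([-0.03812777, -0.55573293,  0.56295167]), 'wrist_torque': array([ 0.01049854, -0.04648673, -0.00226194]), 'grasp_force': 0.0, 'grip_width': 0.08698253186836129}
```

View pics/scene0.png

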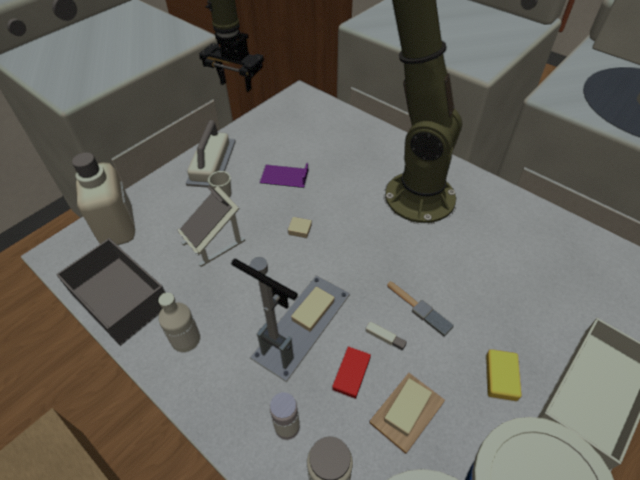

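View pics/side0.png

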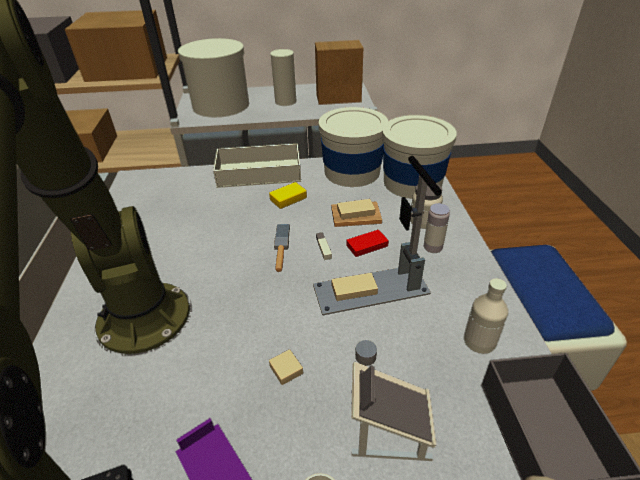

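Scene: press slab ≈(313,308), slab on board ≈(408,406), grey sheet on rest ≈(208,220). Side: press slab (355,286), board slab (356,209), sheet (397,400). Next, zoomed crops for the corners.

```bash
python3 - <<'E'
import cv2,numpy as np
s=cv2.imread('pics/scene0.png');d=cv2.imread('pics/side0.png')
def cr(im,x,y,w,h,k):return cv2.resize(im[y:y+h,x:x+w],None,fx=k,fy=k,interpolation=cv2.INTER_CUBIC)
a=np.vstack([np.hstack([cr(s,245,270,110,110,3.6364)[:400,:400],cr(s,365,370,80,80,5)]),])
b=np.hstack([cr(s,165,170,100,100,4),np.zeros((400,0,3),np.uint8)])
# layout 800x600: scene press(400x300) scene board(400x300) / scene rest, side rest
A=cr(s,265,270,100,75,4);B=cr(s,365,370,100,75,4)
C=cr(s,160,180,100,75,4);D=cr(s,165,190,100,75,4)
E_=cr(d,340,335,100,75,4);F=cr(d,345,375,100,75,4)
G=cr(d,310,255,100,75,4);H=cr(d,310,185,100,75,4)
cv2.imwrite('pics/c1.png',np.vstack([np.hstack([A,B]),np.hstack([G,H])]))
R1=cr(s,165,175,100,100,4);R2=cr(d,340,335,100,130,4)[:520]
cv2.imwrite('pics/c2.png',np.hstack([np.vstack([R1,np.zeros((120,400,3),np.uint8)]),R2]))
E
```

```text
(no output)
```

View pics/c1.png

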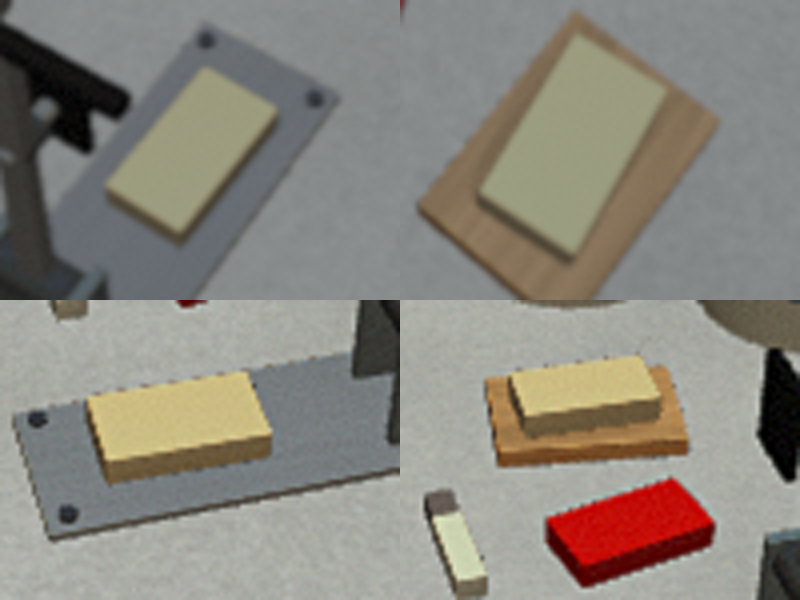

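View pics/c2.png

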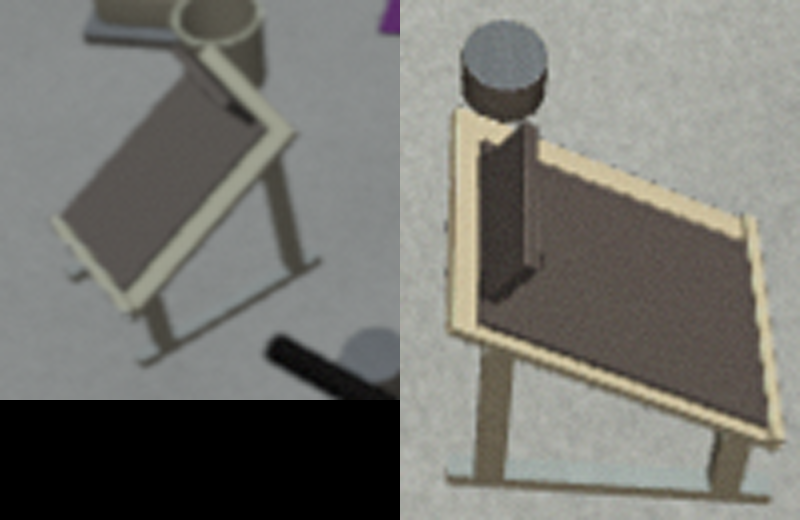

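c1: press slab, board slab corners are legible. c2: sheet's low corners, high corner and tab top are legible in both views. I'll fit the poses to these points.

```bash
cat > m1.py <<'E'
from h import *
from scipy.optimize import least_squares
S,D=cam('scene'),cam('side')
def px(l,o):return np.array(l)/4+o-0.375
P=px([(207,66),(277,110),(182,234),(108,187)],(265,270));Pd=px([(88,97),(248,72),(270,134),(107,161)],(310,255))
B=px([(176,34),(267,92),(172,253),(80,191)],(365,370));Bd=px([(110,75),(243,57),(261,97),(125,117)],(310,185))
L=px([(207,22),(340,97)],(265,270));Ld=px([(14,115),(52,238)],(310,255))
for n,a,b,z in(('press',P,Pd,.033),('board',B,Bd,.043),('plate',L,Ld,.008)):
    for c,p in((S,a),(D,b)):
        q=onz(c,p,z)[:,:2];print(n,q.round(4).tolist(),'c',q.mean(0).round(4),[round(float(np.linalg.norm(q[i]-q[i-1])),4) for i in range(len(q))])
def fit(obs,free,x0,tilt):
    # obs: (cam, model pt, pixel)
    def T(v,X):
        z=v[3] if free else free_z
        return Ro.from_euler('ZY',[v[2],tilt]).apply(X)+[v[0],v[1],z]
    f=lambda v:np.concatenate([(proj(c,T(v,X))[0]-p) for c,X,p in obs])
    return least_squares(f,x0)
sc=px([(55,218),(125,292),(268,127)],(165,175));sd=px([(345,240),(370,428),(78,325)],(340,335))
print('low corners tri',tri(S,sc[:2],D,sd[:2]).round(4))
import itertools
lo1,lo2=[.075,.045,.005],[.075,-.045,.005]
best=None
hi=[-.075,.045,.005];hn=[-.075,-.045,.005]
m=tri(S,sc[:2],D,sd[:2])[:,:3]
for nm,k in(('a',0),('b',1)):
    pass
E
python3 m1.py
```

```text
press [[0.4833, -0.0108], [0.4795, 0.0457], [0.5861, 0.0587], [0.5917, 0.0017]] c [0.5352 0.0238] [0.1091, 0.0567, 0.1074, 0.0573]
press [[0.4776, 0.0416], [0.5851, 0.0521], [0.5886, -0.0055], [0.4829, -0.0164]] c [0.5336 0.018 ] [0.0582, 0.1081, 0.0577, 0.1063]
board [[0.5402, 0.3158], [0.5354, 0.3731], [0.6415, 0.382], [0.6466, 0.3262]] c [0.5909 0.3492] [0.107, 0.0575, 0.1064, 0.056]
board [[0.5323, 0.3659], [0.6408, 0.377], [0.6447, 0.3213], [0.5368, 0.3088]] c [0.5887 0.3433] [0.0573, 0.1091, 0.0559, 0.1087]
plate [[0.4439, -0.0458], [0.4322, 0.0611]] c [0.438  0.0076] [0.1075, 0.1075]
plate [[0.4294, 0.0558], [0.444, -0.0534]] c [0.4367 0.0012] [0.1102, 0.1102]
low corners tri [[ 0.6162 -0.3651  0.1188  0.0275]
 [ 0.6083 -0.3839  0.0031  0.0298]]
```

```bash
cat >> m1.py <<'E'
print('---');print(tri(S,sc[:2],D,sd[[1,0]]).round(4))
print('slab tri',tri(S,P,D,Pd[[3,0,1,2]]).round(4).tolist());print(tri(S,B,D,Bd[[3,0,1,2]]).round(4).tolist())
tab=px([(127,122),(139,264)],(340,335))  # side: tab top far/near +x edges
obs=[(S,lo2,sc[0]),(S,lo1,sc[1]),(S,hi,sc[2]),(D,lo1,sd[0]),(D,lo2,sd[1]),(D,hn,sd[2]),(D,[-.067,.035,.039],px([(139,130)],(340,335))[0]),(D,[-.067,-.035,.039],tab[1])]
r=fit(obs,True,[.53,-.28,.1,0.],np.pi/6) if False else None
def T(v,X):return Ro.from_euler('ZY',[v[2],np.pi/6]).apply(X)+[v[0],v[1],v[3]]
g=lambda v:np.concatenate([proj(c,T(v,X))[0]-p for c,X,p in obs])
r=least_squares(g,[.53,-.28,0,.1]);print(r.x.round(4),g(r.x).reshape(-1,2).round(1).tolist())
print('tab top',T(r.x,[-.071,0,.039]))
E
python3 m1.py|sed -n '/---/,$p'
```

```text
---
[[ 0.6062 -0.4189  0.0635  0.0023]
 [ 0.6188 -0.3283  0.0651  0.0009]]
slab tri [[0.4825, -0.0126, 0.0296, 0.0018], [0.4779, 0.0446, 0.03, 0.0002], [0.5854, 0.0568, 0.0289, 0.0018], [0.5898, -0.0006, 0.0279, 0.0002]]
[[0.5378, 0.3152, 0.0382, 0.0004], [0.5332, 0.3727, 0.0382, 0.0002], [0.6412, 0.3815, 0.0402, 0.0013], [0.6456, 0.3258, 0.0398, 0.0002]]
[ 0.5455 -0.3623 -0.1663  0.0978] [[1.0, -0.5], [-0.5, 0.1], [-0.1, 0.1], [0.2, 0.4], [-0.4, -0.6], [0.7, -0.7], [-0.6, -0.8], [0.3, 1.7]]
tab top [ 0.50407837 -0.35537874  0.16707509]
```

```bash
cat >> h.py <<'E'
GD=env.grip_depth
def cur():
    o=env.get_obs();return np.array(o['tool_pos']),Ro.from_euler('xyz',o['tool_rot'],degrees=True),o
def frame(yaw,tilt=0.):  # tool pointing down along -n, tool y = +x of a frame with yaw/tilt (deg)
    F=Ro.from_euler('ZY',[yaw,tilt],degrees=True).as_matrix()
    return Ro.from_matrix(np.c_[F[:,1],F[:,0],-F[:,2]])
def go(g,R,n,start=None):
    """grasp point g, orientation R, n equal rows -> row numbers (tcp row repeated n times)"""
    p,R0=start if start else cur()[:2]
    t=np.array(g)-GD*R.as_matrix()[:,2]
    w=(R0.inv()*R).as_rotvec()/n
    M=sum(Ro.from_rotvec(w*k).as_matrix() for k in range(n))
    s=np.linalg.solve(M,R0.inv().apply(t-p))
    print(n,'rows xyz',s.round(4).tolist(),'rot',w.round(4).tolist(),'tcp',t.round(3));return t,R
SH=np.array([.5455,-.3623,.1013]);FS=Ro.from_euler('ZY',[-9.53,30],degrees=True)
E
python3 - <<'E'
from h import *
R=frame(-9.53,30)
go(SH+FS.apply([-.071,0,.027+.08]),R,16)
E
```

```text
16 rows xyz [0.0328, 0.0095, -0.002] rot [0.029, -0.0187, -0.0697] tcp [ 0.618 -0.375  0.371]
```

send_rows(xyz=[[0.0328, 0.0095, -0.002], [0.0328, 0.0095, -0.002], [0.0328, 0.0095, -0.002], [0.0328, 0.0095, -0.002], [0.0328, 0.0095, -0.002], [0.0328, 0.0095, -0.002], [0.0328, 0.0095, -0.002], [0.0328, 0.0095, -0.002], [0.0328, 0.0095, -0.002], [0.0328, 0.0095, -0.002], [0.0328, 0.0095, -0.002], [0.0328, 0.0095, -0.002], [0.0328, 0.0095, -0.002], [0.0328, 0.0095, -0.002], [0.0328, 0.0095, -0.002], [0.0328, 0.0095, -0.002], [0, 0, 0], [0, 0, 0]], rotation=[[0.029, -0.0187, -0.0697], [0.029, -0.0187, -0.0697], [0.029, -0.0187, -0.0697], [0.029, -0.0187, -0.0697], [0.029, -0.0187, -0.0697], [0.029, -0.0187, -0.0697], [0.029, -0.0187, -0.0697], [0.029, -0.0187, -0.0697], [0.029, -0.0187, -0.0697], [0.029, -0.0187, -0.0697], [0.029, -0.0187, -0.0697], [0.029, -0.0187, -0.0697], [0.029, -0.0187, -0.0697], [0.029, -0.0187, -0.0697], [0.029, -0.0187, -0.0697], [0.029, -0.0187, -0.0697], [0, 0, 0], [0, 0, 0]], jaw=[1, 1, 1, 1, 1, 1, 1, 1, 1, 1, 1, 1, 1, 1, 1, 1, 1, 1])

```text
time_s: 2.1
tool_pos: [0.6188, -0.3743, 0.3715]
tool_rot: [-150.0, 0.0, 80.6]
force: [-1.3, -1.2, -0.2]
grip_width: 0.0871
grasp_force: 0.0
```

```bash
python3 - <<'E'
from h import *
p,R,o=cur();print(o['time_s'],o['qpos'].round(1));go(SH+FS.apply([-.071,0,.027+.08]),frame(-9.53,30),1)
c=cam('wrist');np.savez('w1',**{k:c[k] for k in('K','D','R','t','image')})
im=c['image'].copy()
for X in([-.067,.035,.039],[-.067,-.035,.039],[-.075,.035,.039],[-.075,-.035,.039],[-.075,.045,.005],[-.075,-.045,.005]):
    q=proj(c,SH+FS.apply(X))[0];print(X,q.round(1));cv2.circle(im,tuple(int(v) for v in q),2,(0,0,255),-1)
print('cam in tool',R.inv().apply(-c['R'].T@c['t']-p))
cv2.imwrite('pics/w1.png',im)
E
```

```text
2.1 [ 37.2  41.7 -19.7  57.4  19.1 112.3  12. ]
1 rows xyz [-0.0003, -0.0002, 0.0007] rot [0.0002, 0.0015, 0.0012] tcp [ 0.618 -0.375  0.371]
[-0.067, 0.035, 0.039] [329.1 197.4]
[-0.067, -0.035, 0.039] [328.4 307.7]
[-0.075, 0.035, 0.039] [315.2 197.4]
[-0.075, -0.035, 0.039] [315.6 307.7]
[-0.075, 0.045, 0.005] [316.1 173. ]
[-0.075, -0.045, 0.005] [316.4 298.4]
cam in tool [ 0.07351941 -0.00041346  0.01942783]
```

View pics/w1.png

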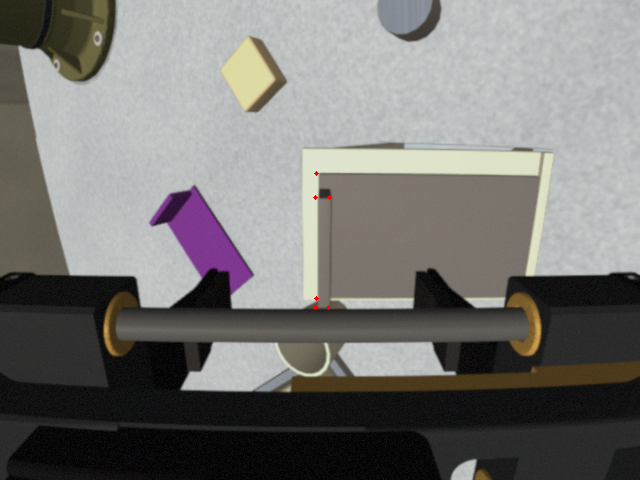

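Wrist view: tab edges at u≈318–331, v≈197–308, within ~2 px of the prediction (≈1 mm further along tool +y). I descend and grip.

send_rows(xyz=[[0, 0.001, 0.015], [0, 0, 0.02], [0, 0, 0.016], [0, 0, 0.012], [0, 0, 0.009], [0, 0, 0.006], [0, 0, 0], [0, 0, 0], [0, 0, 0], [0, 0, 0], [0, 0, 0], [0, 0, 0], [0, 0, 0], [0, 0, 0]], rotation=[[0, 0, 0], [0, 0, 0], [0, 0, 0], [0, 0, 0], [0, 0, 0], [0, 0, 0], [0, 0, 0], [0, 0, 0], [0, 0, 0], [0, 0, 0], [0, 0, 0], [0, 0, 0], [0, 0, 0], [0, 0, 0]], jaw=[1, 1, 1, 1, 1, 1, 1, 0, 0, 0, 0, 0, 0, 0], newtons=40)

```text
time_s: 3.55
tool_pos: [0.5806, -0.369, 0.304]
tool_rot: [-150.0, 0.0, 80.5]
force: [0.4, -0.2, -0.0]
grip_width: 0.039
grasp_force: 0.0
```

send_rows(xyz=[[0, 0, 0], [0, 0, 0], [0, 0, 0], [0, 0, 0], [0, 0, 0], [0, 0, 0]], rotation=[[0, 0, 0], [0, 0, 0], [0, 0, 0], [0, 0, 0], [0, 0, 0], [0, 0, 0]], jaw=[0, 0, 0, 0, 0, 0])

```text
time_s: 4.15
tool_pos: [0.5806, -0.369, 0.304]
tool_rot: [-150.0, 0.0, 80.5]
force: [0.6, -0.1, 0.0]
grip_width: 0.0075
grasp_force: 40.0
```

```bash
python3 - <<'E'
from h import *
p,R,o=cur();print(o['grip_width'],o['grasp_force'],o['force'],R.inv().apply(SH+FS.apply([-.071,0,.039])-p))
E
```

```text
0.007539914221955949 40.00002848915756 [ 0.6313092  -0.10796006  0.0124069 ] [ 0.00092371 -0.00066599  0.15440015]
```

send_rows(xyz=[[0, 0, -0.005], [0, 0, -0.01], [0, 0, -0.015], [0, 0, -0.02], [0, 0, -0.025], [0, 0, -0.02], [0, 0, -0.01], [0, 0, 0]], rotation=[[0, 0, 0], [0, 0, 0], [0, 0, 0], [0, 0, 0], [0, 0, 0], [0, 0, 0], [0, 0, 0], [0, 0, 0]], jaw=[0, 0, 0, 0, 0, 0, 0, 0])

```text
time_s: 4.95
tool_pos: [0.6333, -0.3773, 0.397]
tool_rot: [-150.2, 0.1, 80.5]
force: [0.5, -0.1, -0.1]
grip_width: 0.008
grasp_force: 40.0
```

```bash
cat >> h.py <<'E'
PR=np.array([.534,.022,0]);PY=6.5
def pw(X,yaw=None):return PR+Ro.from_euler('z',PY,degrees=True).apply(X)
E
python3 - <<'E'
from h import *
p,R,o=cur();print(p,o['force'],o['grip_width'])
go(pw([-.071,-.001,.062+.07]),frame(PY),16)
E
```

```text
[ 0.63328371 -0.37729062  0.39702887] [ 0.54409226 -0.10019964 -0.10191073] 0.008039925007607272
16 rows xyz [0.0239, -0.0094, 0.0096] rot [-0.0323, -0.0045, -0.0171] tcp [0.464 0.013 0.296]
```

send_rows(xyz=[[0.0239, -0.0094, 0.0096], [0.0239, -0.0094, 0.0096], [0.0239, -0.0094, 0.0096], [0.0239, -0.0094, 0.0096], [0.0239, -0.0094, 0.0096], [0.0239, -0.0094, 0.0096], [0.0239, -0.0094, 0.0096], [0.0239, -0.0094, 0.0096], [0.0239, -0.0094, 0.0096], [0.0239, -0.0094, 0.0096], [0.0239, -0.0094, 0.0096], [0.0239, -0.0094, 0.0096], [0.0239, -0.0094, 0.0096], [0.0239, -0.0094, 0.0096], [0.0239, -0.0094, 0.0096], [0.0239, -0.0094, 0.0096], [0, 0, 0], [0, 0, 0]], rotation=[[-0.0323, -0.0045, -0.0171], [-0.0323, -0.0045, -0.0171], [-0.0323, -0.0045, -0.0171], [-0.0323, -0.0045, -0.0171], [-0.0323, -0.0045, -0.0171], [-0.0323, -0.0045, -0.0171], [-0.0323, -0.0045, -0.0171], [-0.0323, -0.0045, -0.0171], [-0.0323, -0.0045, -0.0171], [-0.0323, -0.0045, -0.0171], [-0.0323, -0.0045, -0.0171], [-0.0323, -0.0045, -0.0171], [-0.0323, -0.0045, -0.0171], [-0.0323, -0.0045, -0.0171], [-0.0323, -0.0045, -0.0171], [-0.0323, -0.0045, -0.0171], [0, 0, 0], [0, 0, 0]], jaw=[0, 0, 0, 0, 0, 0, 0, 0, 0, 0, 0, 0, 0, 0, 0, 0, 0, 0])

```text
time_s: 6.75
tool_pos: [0.4611, 0.0124, 0.2946]
tool_rot: [-179.8, 0.0, 96.6]
force: [-0.1, -0.7, -0.6]
grip_width: 0.0079
grasp_force: 40.0
```

```bash
python3 - <<'E'
from h import *
p,R,o=cur();print(p,o['tool_rot'],o['force'],o['grip_width'])
W=cam('wrist');D=cam('side');S=cam('scene')
np.savez('w2',im=W['image'],d=D['image'],s=S['image'])
def mark(c,im,pts,col):
    for X in pts:
        q=proj(c,X)[0];cv2.circle(im,tuple(int(round(v)) for v in q),1,col,-1)
sheet=[p+R.apply([x,.071+y,.193-.005]) for x in(-.045,.045) for y in(-.075,.075)]
slab=[pw([x,y,.033]) for x in(-.055,.055) for y in(-.03,.03)]
a=W['image'].copy();b=D['image'].copy();s=S['image'].copy()
for c,im in((W,a),(D,b),(S,s)):
    mark(c,im,sheet,(0,0,255));mark(c,im,slab,(255,0,0))
def cr(im,x,y,w,h,k):return cv2.resize(im[y:y+h,x:x+w],None,fx=k,fy=k,interpolation=cv2.INTER_CUBIC)
cv2.imwrite('pics/p2.png',np.hstack([cr(a,180,40,400,450,1)[:450],cr(b,270,200,160,180,2.5)]))
E
```

```text
[0.46105211 0.01244203 0.29456671] [-1.79789729e+02  2.64596584e-02  9.65578006e+01] [-0.06188936 -0.70296533 -0.55196773] 0.007863511177311749Traceback (most recent call last):
  File "<stdin>", line 14, in <module>
    return _nx.concatenate(arrs, 1, dtype=dtype, casting=casting)
           ~~~~~~~~~~~~~~~^^^^^^^^^^^^^^^^^^^^^^^^^^^^^^^^^^^^^^^
ValueError: all the input array dimensions except for the concatenation axis must match exactly, but along dimension 0, the array at index 0 has size 440 and the array at index 1 has size 450
```

```bash
python3 - <<'E'
from h import *
p,R,o=cur()
W=cam('wrist');D=cam('side')
def mark(c,im,pts,col):
    for X in pts:
        q=proj(c,X)[0];print(q.round(1),col);cv2.circle(im,tuple(int(round(v)) for v in q),1,col,-1)
sheet=[p+R.apply([x,.071+y,.193-.005]) for x in(-.045,.045) for y in(-.075,.075)]
slab=[pw([x,y,.033]) for x in(-.055,.055) for y in(-.03,.03)]
a=W['image'].copy();b=D['image'].copy()
for c,im in((W,a),(D,b)):
    mark(c,im,sheet,(0,0,255));mark(c,im,slab,(255,0,0))
def cr(im,x,y,w,h,k):return cv2.resize(im[y:y+h,x:x+w],None,fx=k,fy=k,interpolation=cv2.INTER_CUBIC)
cv2.imwrite('pics/p2.png',np.hstack([a[30:480,180:580],cr(b,270,200,160,180,2.5)]))
E
```

```text
[314.3 363.6] (0, 0, 255)
[587.7 357.5] (0, 0, 255)
[313.2 193. ] (0, 0, 255)
[624.  195.4] (0, 0, 255)
[348.2 278.6] (255, 0, 0)
[349.8 193.3] (255, 0, 0)
[502.6 277.6] (255, 0, 0)
[513.9 193.9] (255, 0, 0)
[328.7 279.4] (0, 0, 255)
[389.2 269.4] (0, 0, 255)
[320.9 254.9] (0, 0, 255)
[377.9 246. ] (0, 0, 255)
[336.2 294.2] (255, 0, 0)
[330.8 277.9] (255, 0, 0)
[378.2 286.9] (255, 0, 0)
[371.3 271.1] (255, 0, 0)
```

View pics/p2.png

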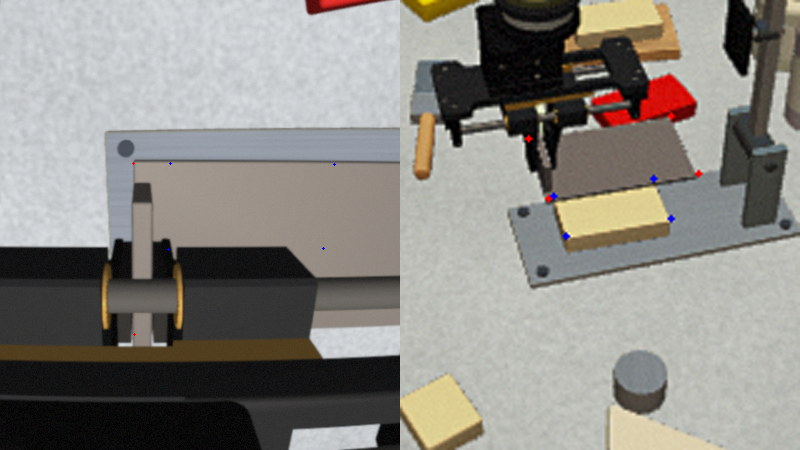

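Wrist: sheet's left/front corner at (315,191), plate corner at (286,161), so sheet and plate are parallel. Side view: sheet over the slab. Measure more exactly from edges.

```bash
python3 - <<'E'
from h import *
p,R,o=cur();W=cam('wrist');g=cv2.cvtColor(W['image'],cv2.COLOR_BGR2GRAY).astype(float)
g=cv2.GaussianBlur(g,(3,3),0)
def vedge(c0,r0,r1,n=1):  # strongest |dI| along column
    col=g[r0:r1,c0-2:c0+3].mean(1);d=np.abs(np.diff(col));i=d.argmax();
    k=d[max(i-1,0):i+2];return r0+i+.5+(k[-1]-k[0])/(2*(2*k[1]-k[0]-k[-1])+1e-9)
def hedge(r,c0,c1):
    row=g[r-2:r+3,c0:c1].mean(0);d=np.abs(np.diff(row));i=d.argmax();return c0+i+.5
pl=[(c,vedge(c,145,172)) for c in range(320,600,40)]
sh=[(c,vedge(c,180,200)) for c in range(330,600,40)]
print(np.round(pl,1).tolist(),np.round(sh,1).tolist())
A=onz(W,pl,.008)[:,:2];B=onz(W,sh,(p+R.apply([0,0,.188]))[2])
f=np.polyfit(A[:,0],A[:,1],1);print('plate yaw',np.degrees(np.arctan(f[0])))
loc=Ro.from_euler('z',-PY,degrees=True).apply(np.c_[A,A[:,0]*0]-PR);print('plate edge local y',loc[:,1].round(4))
print('sheet far edge in tool',R.inv().apply(B-p)[:,0].round(4), np.degrees(np.arctan(np.polyfit(*R.inv().apply(B-p)[:,[1,0]].T,1)[0])))
le=[(hedge(r,275,300),r) for r in range(175,265,15)];ls=[(hedge(r,305,322),r) for r in range(205,265,15)]
le2=[(hedge(r,305,325),r) for r in (198,203,208)]
q=onz(W,le,.008);print('plate front local x',Ro.from_euler('z',-PY,degrees=True).apply(np.c_[q[:,:2],q[:,0]*0]-PR)[:,0].round(4))
q=onz(W,ls,(p+R.apply([0,0,.188]))[2]);print('sheet front edge tool y',R.inv().apply(q-p)[:,1].round(4))
E
```

```text
[[320.0, 159.6], [360.0, 159.0], [400.0, 158.4], [440.0, 158.1], [480.0, 157.4], [520.0, 157.3], [560.0, 157.3]] [[330.0, 191.8], [370.0, 191.8], [410.0, 189.0], [450.0, 189.2], [490.0, 189.5], [530.0, 190.0], [570.0, 190.4]]
plate yaw 7.581794597248661
plate edge local y [0.0501 0.0505 0.0511 0.0515 0.0522 0.0528 0.0533]
sheet far edge in tool [0.0456 0.0456 0.0469 0.047  0.047  0.0469 0.047 ] 0.7532847631814739
plate front local x [-0.0908 -0.1003 -0.0999 -0.0995 -0.0998 -0.0993]
sheet front edge tool y [-0.0044 -0.0044 -0.0054 -0.0055]
```

```bash
python3 - <<'E'
from h import *
S,D=cam('scene'),cam('side')
# refine edges in the initial, unobstructed pictures: sample strongest gradient across predicted lines
def refine(c,im,a,b,half=4,n=25,m=.12):
    g=cv2.GaussianBlur(cv2.cvtColor(im,cv2.COLOR_BGR2GRAY),(3,3),0).astype(np.float32)
    P=proj(c,[a+(b-a)*t for t in np.linspace(m,1-m,n)]);d=P[-1]-P[0];nn=np.array([-d[1],d[0]])/np.linalg.norm(d)
    s=np.arange(-half,half+.01,.25);out=[]
    for q in P:
        xy=(q+s[:,None]*nn).astype(np.float32)
        v=cv2.remap(g,xy[:,0].copy(),xy[:,1].copy(),cv2.INTER_LINEAR).ravel();e=np.abs(np.gradient(v));out.append(q+s[e.argmax()]*nn)
    return np.array(out)
def loc(q):return Ro.from_euler('z',-PY,degrees=True).apply(np.c_[q[:,:2],0*q[:,0]]-PR)
for nm,c,f in(('scene',S,'pics/scene0.png'),('side',D,'pics/side0.png')):
    im=cv2.imread(f)
    for lab,x0,x1,hy,z in(('slab',-.055,.055,.03,.033),('plate',-.1,.08,.055,.008)):
        zz=z-.0035
        for sg in(-1,1):
            pt=refine(c,im,pw([x0,sg*hy,zz]),pw([x1,sg*hy,zz]))
            L=loc(onz(c,pt,zz));k=np.polyfit(L[:,0],L[:,1],1)
            r=L[:,1]-np.polyval(k,L[:,0]);ok=abs(r)<.002;k=np.polyfit(L[ok,0],L[ok,1],1)
            print(nm,lab,sg,'y0 %.4f yaw %.2f n%d'%(k[1],PY+np.degrees(k[0]),ok.sum()))
        for xx in ((x0,x1) if lab=='slab' else (x0,)):
            pt=refine(c,im,pw([xx,-hy,zz]),pw([xx,hy,zz]));L=loc(onz(c,pt,zz));print('   end',xx,np.median(L[:,0]).round(4),'yaw %.2f'%(PY-np.degrees(np.polyfit(L[:,1],L[:,0],1)[0])))
E
```

```text
scene slab -1 y0 -0.0306 yaw 6.41 n25
scene slab 1 y0 0.0283 yaw 6.12 n25
   end -0.055 -0.055 yaw 6.44
   end 0.055 0.0543 yaw 5.01
scene plate -1 y0 -0.0589 yaw 7.16 n9
scene plate 1 y0 0.0530 yaw 7.52 n25
   end -0.1 -0.1008 yaw 3.97
side slab -1 y0 -0.0297 yaw 5.78 n25
side slab 1 y0 0.0289 yaw 5.13 n23
   end -0.055 -0.0543 yaw 5.79
   end 0.055 0.0536 yaw 6.66
side plate -1 y0 -0.0632 yaw 7.59 n25
side plate 1 y0 0.0540 yaw 6.99 n22
   end -0.1 -0.102 yaw 2.59
```

```bash
sed -i 's/^PR=.*/PR=np.array([.5341,.021,0]);PY=6.2/' h.py; python3 - <<'E'
from h import *
t=go(pw([-.071,-.0012,.062+.012]),frame(PY),6)
E
```

```text
6 rows xyz [0.0, 0.0003, 0.0095] rot [-0.0005, -0.0002, 0.0008] tcp [0.464 0.012 0.238]
```

send_rows(xyz=[[0, 0.0003, 0.006], [0, 0.0003, 0.012], [0, 0.0003, 0.015], [0, 0.0003, 0.012], [0, 0.0003, 0.008], [0, 0.0003, 0.004], [0, 0, 0], [0, 0, 0], [0, 0, 0]], rotation=[[-0.0005, -0.0002, 0.0008], [-0.0005, -0.0002, 0.0008], [-0.0005, -0.0002, 0.0008], [-0.0005, -0.0002, 0.0008], [-0.0005, -0.0002, 0.0008], [-0.0005, -0.0002, 0.0008], [0, 0, 0], [0, 0, 0], [0, 0, 0]], jaw=[0, 0, 0, 0, 0, 0, 0, 0, 0])

```text
time_s: 8.05
tool_pos: [0.4636, 0.0126, 0.2382]
tool_rot: [179.9, 0.0, 96.2]
force: [0.3, -0.6, -0.8]
grip_width: 0.0077
grasp_force: 40.0
```

```bash
python3 - <<'E'
from h import *
p,R,o=cur();print(p,o['tool_rot'],o['force'],o['wrist_torque'])
t=go(pw([-.071,-.0012,.062+.0]),frame(PY),6)
D=cam('side');S=cam('scene')
def cr(im,x,y,w,h,k):return cv2.resize(im[y:y+h,x:x+w],None,fx=k,fy=k,interpolation=cv2.INTER_CUBIC)
cv2.imwrite('pics/p3.png',np.hstack([cr(S['image'],260,260,100,100,4),cr(D['image'],305,225,100,100,4)]))
E
```

```text
[0.46364022 0.01255699 0.23816894] [1.79930928e+02 4.22792185e-02 9.62299204e+01] [ 0.25098334 -0.55003588 -0.77442896] [ 0.00036793 -0.05395787  0.02218604]
6 rows xyz [-0.0001, -0.0, 0.0021] rot [0.0002, 0.0001, 0.0001] tcp [0.464 0.012 0.226]
```

View pics/p3.png

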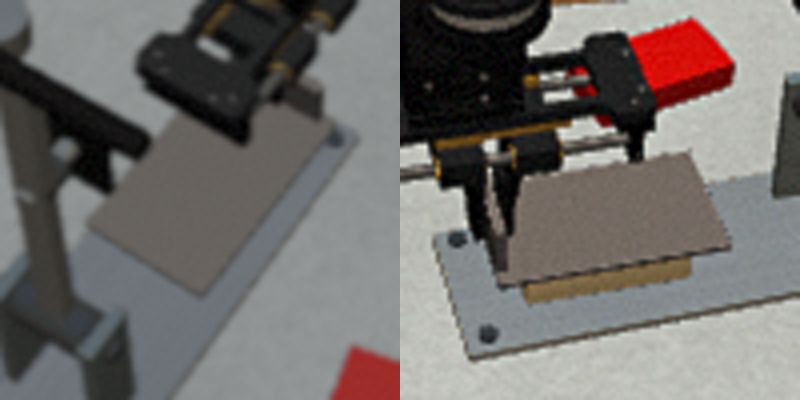

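Side view: sheet level above the slab, overhangs look even. Lower it.

send_rows(xyz=[[0, 0, 0.003], [0, 0, 0.003], [0, 0, 0.002], [0, 0, 0.001], [0, 0, 0]], rotation=[[0, 0, 0], [0, 0, 0], [0, 0, 0], [0, 0, 0], [0, 0, 0]], jaw=[0, 0, 0, 0, 0])

```text
time_s: 8.65
tool_pos: [0.4632, 0.0125, 0.2284]
tool_rot: [-180.0, 0.0, 96.2]
force: [-0.7, 0.3, -0.0]
grip_width: 0.008
grasp_force: 40.0
```

send_rows(xyz=[[0, 0, 0.001], [0, 0, 0.001], [0, 0, 0]], rotation=[[0, 0, 0], [0, 0, 0], [0, 0, 0]], jaw=[0, 0, 0])

```text
time_s: 8.95
tool_pos: [0.4634, 0.0126, 0.2269]
tool_rot: [180.0, 0.0, 96.2]
force: [-2.4, -0.6, 2.4]
grip_width: 0.0079
grasp_force: 40.0
```

send_rows(xyz=[[0, 0, 0.0005], [0, 0, 0], [0, 0, 0], [0, 0, 0], [0, 0, 0], [0, 0, 0], [0, 0, -0.01], [0, 0, -0.03], [0, 0, -0.04], [0, 0, -0.04], [0, 0, -0.02], [0, 0, 0]], rotation=[[0, 0, 0], [0, 0, 0], [0, 0, 0], [0, 0, 0], [0, 0, 0], [0, 0, 0], [0, 0, 0], [0, 0, 0], [0, 0, 0], [0, 0, 0], [0, 0, 0], [0, 0, 0]], jaw=[0, 0, 0.3, 0.3, 0.4, 0.4, 0.5, 1, 1, 1, 1, 1])

```text
time_s: 10.15
tool_pos: [0.4644, 0.013, 0.3702]
tool_rot: [179.6, 0.1, 96.2]
force: [-0.1, 0.8, -0.2]
grip_width: 0.0748
grasp_force: 0.0
```

```bash
cat >> h.py <<'E'
def refine(c,a,b,half=4,n=25,m=.12):
    g=cv2.GaussianBlur(cv2.cvtColor(c['image'],cv2.COLOR_BGR2GRAY),(3,3),0).astype(np.float32)
    P=proj(c,[a+(b-a)*t for t in np.linspace(m,1-m,n)]);d=P[-1]-P[0];nn=np.array([-d[1],d[0]])/np.linalg.norm(d)
    s=np.arange(-half,half+.01,.25);out=[]
    for q in P:
        xy=(q+s[:,None]*nn).astype(np.float32)
        v=cv2.remap(g,xy[:,0].copy(),xy[:,1].copy(),cv2.INTER_LINEAR).ravel();e=np.abs(np.gradient(v));out.append(q+s[e.argmax()]*nn)
    return np.array(out)
def rect(c,O,yaw,hx,hy,z):
    """measured edges of a level rectangle, in its nominal frame: (edge, offset mm, yaw deg)"""
    Z=Ro.from_euler('z',yaw,degrees=True);W=lambda x,y:np.array([O[0],O[1],0])+Z.apply([x,y,z]);res=[]
    for ax,a,b in((1,W(-hx,-hy),W(hx,-hy)),(1,W(-hx,hy),W(hx,hy)),(0,W(-hx,-hy),W(-hx,hy)),(0,W(hx,-hy),W(hx,hy))):
        L=Z.inv().apply(onz(c,refine(c,a,b),z)-[O[0],O[1],z]);k=np.polyfit(L[:,1-ax],L[:,ax],1)
        r=abs(L[:,ax]-np.polyval(k,L[:,1-ax]));ok=r<np.median(r)*3+.0003;k=np.polyfit(L[ok,1-ax],L[ok,ax],1)
        res.append(('xy'[ax],round(1000*k[1],1),round(yaw+np.degrees(k[0])*(1 if ax else -1),1),int(ok.sum())))
    return res
E
python3 - <<'E'
from h import *
o=cur()[2];print(o['time_s'],o['tool_pos'],o['qpos'].round(1))
S,D=cam('scene'),cam('side')
for c in(S,D):
    print('sheet',rect(c,PR,PY,.075,.045,.038-.0035));print('bslab',rect(c,[.5895,.3488],5.1,.055,.03,.043-.0035))
Z=frame(5.1+90)
go([.5895,.3488,.21],Z,16)
E
```

```text
10.15 [0.46440435 0.01298891 0.37018087] [ 32.6  -2.3 -36.3 110.1  -1.3  71.3   3. ]
sheet [('y', np.float64(-48.5), np.float64(4.6), 24), ('y', np.float64(47.5), np.float64(6.3), 25), ('x', np.float64(-71.3), np.float64(13.0), 21), ('x', np.float64(76.6), np.float64(6.7), 25)]
bslab [('y', np.float64(-29.0), np.float64(5.9), 25), ('y', np.float64(28.6), np.float64(5.4), 25), ('x', np.float64(-54.4), np.float64(5.2), 25), ('x', np.float64(54.5), np.float64(6.8), 25)]
sheet [('y', np.float64(-48.5), np.float64(7.4), 22), ('y', np.float64(48.4), np.float64(5.2), 25), ('x', np.float64(-76.7), np.float64(5.8), 25), ('x', np.float64(74.9), np.float64(7.0), 24)]
bslab [('y', np.float64(-29.6), np.float64(8.0), 25), ('y', np.float64(37.4), np.float64(-12.9), 25), ('x', np.float64(-56.0), np.float64(16.9), 25), ('x', np.float64(48.7), np.float64(-2.7), 25)]
16 rows xyz [0.0091, 0.0231, -0.0004] rot [-0.0, 0.0001, -0.0969] tcp [0.59  0.349 0.374]
```

```bash
python3 - <<'E'
from h import *
p,R,o=cur();go([.5895,.3488,.20],frame(95.6),12,start=(p+R.apply([.24,0,0]),R))
E
```

```text
12 rows xyz [-0.0042, 0.0162, 0.0002] rot [-0.0, 0.0001, -0.13] tcp [0.59  0.349 0.364]
```

send_rows(xyz=[[0.04, 0, 0], [0.04, 0, 0], [0.04, 0, 0], [0.04, 0, 0], [0.04, 0, 0], [0.04, 0, 0], [-0.0042, 0.0162, 0.0002], [-0.0042, 0.0162, 0.0002], [-0.0042, 0.0162, 0.0002], [-0.0042, 0.0162, 0.0002], [-0.0042, 0.0162, 0.0002], [-0.0042, 0.0162, 0.0002], [-0.0042, 0.0162, 0.0002], [-0.0042, 0.0162, 0.0002], [-0.0042, 0.0162, 0.0002], [-0.0042, 0.0162, 0.0002], [-0.0042, 0.0162, 0.0002], [-0.0042, 0.0162, 0.0002], [0, 0, 0], [0, 0, 0]], rotation=[[0, 0, 0], [0, 0, 0], [0, 0, 0], [0, 0, 0], [0, 0, 0], [0, 0, 0], [0, 0, -0.13], [0, 0, -0.13], [0, 0, -0.13], [0, 0, -0.13], [0, 0, -0.13], [0, 0, -0.13], [0, 0, -0.13], [0, 0, -0.13], [0, 0, -0.13], [0, 0, -0.13], [0, 0, -0.13], [0, 0, -0.13], [0, 0, 0], [0, 0, 0]], jaw=[1, 1, 1, 1, 1, 1, 1, 1, 1, 1, 1, 1, 1, 1, 1, 1, 1, 1, 1, 1])

```text
time_s: 12.25
tool_pos: [0.5893, 0.3489, 0.3619]
tool_rot: [-179.9, -0.2, -174.5]
force: [0.3, 0.4, 0.0]
grip_width: 0.087
grasp_force: 0.0
```

```bash
python3 - <<'E'
from h import *
p,R,o=cur();print(p,o['tool_rot'],o['qpos'].round(1))
W=cam('wrist');print(rect(W,[.5895,.3488],5.6,.055,.03,.043))
im=W['image'].copy()
for x in(-.055,.055):
  for y in(-.03,.03):
    q=proj(W,np.array([.5895,.3488,.043])+Ro.from_euler('z',5.6,degrees=True).apply([x,y,0]))[0];cv2.circle(im,tuple(int(round(v)) for v in q),2,(0,0,255),-1)
cv2.imwrite('pics/p4.png',im)
go([.5895,.3488,.039],frame(95.6),10)
E
```

```text
[0.58929525 0.34893743 0.36188118] [-1.79940028e+02 -1.65208870e-01 -1.74470372e+02] [  6.   35.7 -58.6  79.2  30.2  81.7  43.6]
[('y', np.float64(-29.3), np.float64(5.5), 25), ('y', np.float64(28.2), np.float64(5.4), 25), ('x', np.float64(-54.0), np.float64(5.6), 25), ('x', np.float64(53.8), np.float64(5.6), 25)]
10 rows xyz [-0.0, 0.0001, 0.016] rot [-0.0002, -0.0002, -0.0002] tcp [0.59  0.349 0.202]
```

View pics/p4.png

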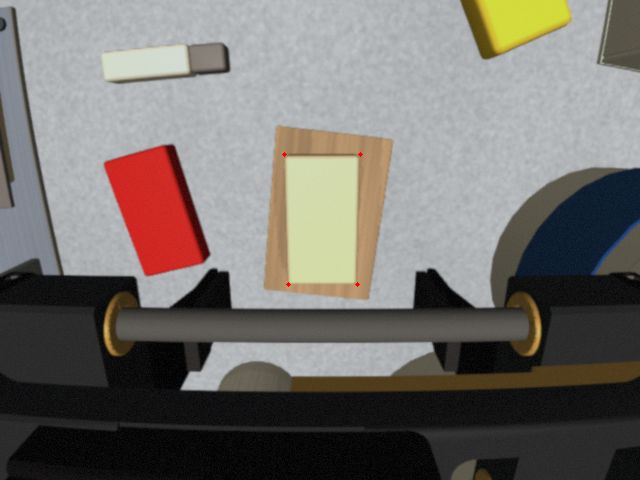

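Wrist: slab corners (286,156)–(357,284), right on the predicted marks. Jars show below the gripper near (250,375),(420,370); check clearance.

```bash
python3 - <<'E'
from h import *
S,D=cam('scene'),cam('side')
print('jar1 base,L/R',onz(S,[(287,432),(272,424),(300,424)],0).round(3).tolist(),'side base',onz(D,[(434,249)],0).round(3))
print('jar2 top S',onz(S,[(330,455),(308,458),(352,458)],.12).round(3).tolist(), onz(D,[(432,200)],.05).round(3))
E
```

```text
jar1 base,L/R [[0.797, 0.177, 0.0], [0.806, 0.14, 0.0], [0.766, 0.187, 0.0]] side base [[0.79  0.161 0.   ]]
jar2 top S [[0.797, 0.299, 0.12], [0.828, 0.271, 0.12], [0.774, 0.334, 0.12]] [[0.829 0.336 0.05 ]]
```

send_rows(xyz=[[0, 0, 0.015], [0, 0, 0.03], [0, 0, 0.035], [0, 0, 0.03], [0, 0, 0.02], [0, 0, 0.014], [0, 0, 0.009], [0, 0, 0.004], [0, 0, 0.001], [0, 0, 0], [0, 0, 0], [0, 0, 0], [0, 0, 0], [0, 0, 0], [0, 0, 0], [0, 0, 0]], rotation=[[-0.0003, -0.0004, -0.0005], [-0.0003, -0.0004, -0.0005], [-0.0003, -0.0004, -0.0005], [-0.0003, -0.0004, -0.0005], [0, 0, 0], [0, 0, 0], [0, 0, 0], [0, 0, 0], [0, 0, 0], [0, 0, 0], [0, 0, 0], [0, 0, 0], [0, 0, 0], [0, 0, 0], [0, 0, 0], [0, 0, 0]], jaw=[1, 1, 1, 1, 1, 1, 1, 1, 1, 1, 0.3, 0.3, 0.3, 0.3, 0.3, 0.3], newtons=25)

```text
time_s: 14.0
tool_pos: [0.59, 0.3489, 0.2057]
tool_rot: [180.0, 0.1, -174.3]
force: [-0.5, 0.2, 1.4]
grip_width: 0.0601
grasp_force: 25.0
```

```bash
python3 - <<'E'
from h import *
p,R,o=cur();print(p,o['tool_rot'],o['grip_width'],o['grasp_force'],o['force'])
E
```

```text
[0.59003528 0.34892949 0.20574121] [ 1.79969627e+02  1.03601925e-01 -1.74279511e+02] 0.060090096575525866 25.00016838312149 [-0.46802005  0.22732334  1.44007999]
```

send_rows(xyz=[[0, 0, -0.005], [0, 0, -0.015], [0, 0, -0.03], [0, 0, -0.04], [0, 0, -0.03], [0, 0, -0.015], [0, 0, -0.005], [0, 0, 0]], rotation=[[0, 0, 0], [0, 0, 0], [0, 0, 0], [0, 0, 0], [0, 0, 0], [0, 0, 0], [0, 0, 0], [0, 0, 0]], jaw=[0.3, 0.3, 0.3, 0.3, 0.3, 0.3, 0.3, 0.3])

```text
time_s: 14.8
tool_pos: [0.5897, 0.3488, 0.3455]
tool_rot: [180.0, 0.1, -174.3]
force: [-0.3, -0.7, -3.3]
grip_width: 0.0596
grasp_force: 25.0
```

```bash
python3 - <<'E'
from h import *
p,R,o=cur();print(p,o['tool_rot'],o['grip_width'],o['force'],o['qpos'].round(1))
go(pw([0,0,.0617+.06]),frame(PY+90),14)
E
```

```text
[0.58965443 0.34879477 0.34546126] [ 1.79976558e+02  9.86969583e-02 -1.74276022e+02] 0.05964968484272736 [-0.34645914 -0.72633253 -3.30257031] [  6.   36.3 -58.2  80.5  30.8  79.9  43.4]
14 rows xyz [0.0064, -0.0229, 0.0043] rot [0.0, 0.0001, -0.0006] tcp [0.534 0.021 0.285]
```

send_rows(xyz=[[0.0032, -0.0115, 0.0022], [0.0064, -0.0229, 0.0043], [0.0064, -0.0229, 0.0043], [0.0064, -0.0229, 0.0043], [0.0064, -0.0229, 0.0043], [0.0064, -0.0229, 0.0043], [0.0064, -0.0229, 0.0043], [0.0064, -0.0229, 0.0043], [0.0064, -0.0229, 0.0043], [0.0064, -0.0229, 0.0043], [0.0064, -0.0229, 0.0043], [0.0064, -0.0229, 0.0043], [0.0064, -0.0229, 0.0043], [0.0064, -0.0229, 0.0043], [0.0032, -0.0115, 0.0022], [0, 0, 0], [0, 0, 0], [0, 0, 0]], rotation=[[0, 0, -0.0006], [0, 0, -0.0006], [0, 0, -0.0006], [0, 0, -0.0006], [0, 0, -0.0006], [0, 0, -0.0006], [0, 0, -0.0006], [0, 0, -0.0006], [0, 0, -0.0006], [0, 0, -0.0006], [0, 0, -0.0006], [0, 0, -0.0006], [0, 0, -0.0006], [0, 0, -0.0006], [0, 0, 0], [0, 0, 0], [0, 0, 0], [0, 0, 0]], jaw=[0.3, 0.3, 0.3, 0.3, 0.3, 0.3, 0.3, 0.3, 0.3, 0.3, 0.3, 0.3, 0.3, 0.3, 0.3, 0.3, 0.3, 0.3])

```text
time_s: 16.6
tool_pos: [0.534, 0.0222, 0.2851]
tool_rot: [179.9, 0.1, -173.7]
force: [-1.0, 0.2, -1.6]
grip_width: 0.0599
grasp_force: 25.0
```

```bash
python3 - <<'E'
from h import *
p,R,o=cur();print(p,o['tool_rot'],o['grip_width'],o['force'],o['qpos'].round(1))
W=cam('wrist')
print('sheet by wrist',rect(W,PR,PY,.075,.045,.038)); print('tab top', rect(W,pw([-.071,0,0]),PY,.004,.035,.072))
# held slab top in wrist
q=p+R.apply([0,0,.1627]);print('held slab',rect(W,q,PY,.055,.03,q[2]))
cv2.imwrite('pics/p5.png',W['image'])
go(pw([0,0,.0617+.012]),frame(PY+90),8)
E
```

```text
[0.53403905 0.02217825 0.28509257] [ 1.79901713e+02  1.28716566e-01 -1.73678806e+02] 0.059886223780451164 [-1.02694834  0.19275434 -1.64417568] [ 50.6  21.5 -65.  106.2  21.2  65.7  74.5]
sheet by wrist [('y', np.float64(-44.9), np.float64(5.8), 22), ('y', np.float64(47.1), np.float64(6.8), 24), ('x', np.float64(-75.9), np.float64(6.3), 20), ('x', np.float64(71.8), np.float64(6.2), 25)]
tab top [('y', np.float64(-34.7), np.float64(-20.0), 25), ('y', np.float64(34.8), np.float64(8.5), 25), ('x', np.float64(-4.6), np.float64(6.1), 22), ('x', np.float64(2.8), np.float64(6.3), 22)]
held slab [('y', np.float64(-29.3), np.float64(6.1), 22), ('y', np.float64(28.9), np.float64(6.4), 23), ('x', np.float64(-55.0), np.float64(6.4), 25), ('x', np.float64(54.0), np.float64(4.2), 24)]
8 rows xyz [0.0, -0.0002, 0.006] rot [0.0002, 0.0003, 0.0003] tcp [0.534 0.021 0.237]
```

View pics/p5.png

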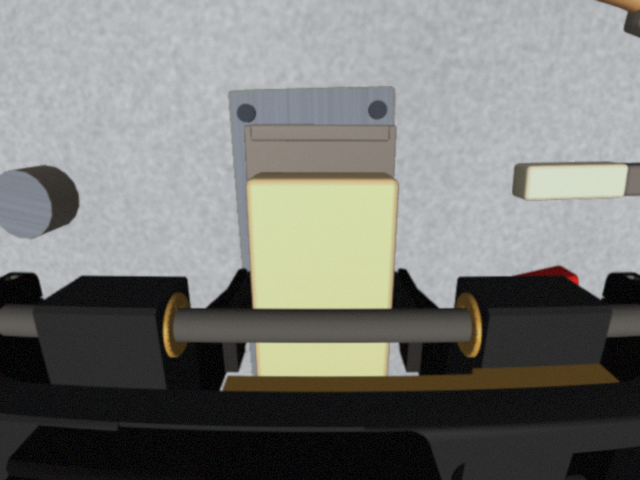

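Wrist: sheet tab row ≈133 spans u 250–390, slab held at u 248–397, sheet 245–395 — mutually centred. Lower.

send_rows(xyz=[[0, -0.0002, 0.005], [0, -0.0002, 0.01], [0, -0.0002, 0.013], [0, -0.0002, 0.01], [0, 0, 0.006], [0, 0, 0.004], [0, 0, 0.002], [0, 0, 0], [0, 0, 0]], rotation=[[0.0004, 0.0005, 0.0003], [0.0004, 0.0005, 0.0003], [0.0004, 0.0005, 0.0003], [0.0004, 0.0005, 0.0003], [0, 0, 0], [0, 0, 0], [0, 0, 0], [0, 0, 0], [0, 0, 0]], jaw=[0.3, 0.3, 0.3, 0.3, 0.3, 0.3, 0.3, 0.3, 0.3])

```text
time_s: 17.55
tool_pos: [0.5344, 0.0199, 0.2352]
tool_rot: [-179.9, 0.0, -173.9]
force: [0.2, -0.1, -1.7]
grip_width: 0.06
grasp_force: 25.0
```

send_rows(xyz=[[0, 0, 0.003], [0, 0, 0.002], [0, 0, 0.001], [0, 0, 0]], rotation=[[0, 0, 0], [0, 0, 0], [0, 0, 0], [0, 0, 0]], jaw=[0.3, 0.3, 0.3, 0.3])

```text
time_s: 17.95
tool_pos: [0.5341, 0.0198, 0.2287]
tool_rot: [-180.0, -0.0, -173.9]
force: [0.9, -1.1, -2.2]
grip_width: 0.0599
grasp_force: 25.0
```

send_rows(xyz=[[0, 0.0008, 0], [0, 0.0006, 0], [0, 0, 0.001], [0, 0, 0.0005], [0, 0, 0], [0, 0, 0]], rotation=[[0, 0, 0], [0, 0, 0], [0, 0, 0], [0, 0, 0], [0, 0, 0], [0, 0, 0]], jaw=[0.3, 0.3, 0.3, 0.3, 0.3, 0.3])

```text
time_s: 18.55
tool_pos: [0.534, 0.0212, 0.2274]
tool_rot: [-180.0, -0.0, -173.9]
force: [0.7, 0.8, -2.7]
grip_width: 0.0595
grasp_force: 25.0
```

send_rows(xyz=[[0, 0, 0.0008], [0, 0, 0], [0, 0, 0]], rotation=[[0, 0, 0], [0, 0, 0], [0, 0, 0]], jaw=[0.3, 0.3, 0.3])

```text
time_s: 18.85
tool_pos: [0.534, 0.0212, 0.2266]
tool_rot: [-180.0, -0.0, -173.9]
force: [0.2, 0.6, -2.3]
grip_width: 0.0598
grasp_force: 25.0
```

send_rows(xyz=[[0, 0, 0.0008], [0, 0, 0], [0, 0, 0]], rotation=[[0, 0, 0], [0, 0, 0], [0, 0, 0]], jaw=[0.3, 0.3, 0.3])

```text
time_s: 19.15
tool_pos: [0.5341, 0.0213, 0.2258]
tool_rot: [-180.0, -0.0, -173.9]
force: [-0.2, 0.5, -2.3]
grip_width: 0.0599
grasp_force: 25.0
```

send_rows(xyz=[[0, 0, 0.0008], [0, 0, 0], [0, 0, 0]], rotation=[[0, 0, 0], [0, 0, 0], [0, 0, 0]], jaw=[0.3, 0.3, 0.3])

```text
time_s: 19.45
tool_pos: [0.5341, 0.0213, 0.2257]
tool_rot: [-179.9, -0.0, -173.9]
force: [-2.5, -1.2, 4.4]
grip_width: 0.0599
grasp_force: 25.0
```

send_rows(xyz=[[0, 0, 0], [0, 0, 0], [0, 0, 0], [0, 0, -0.005], [0, 0, -0.02], [0, 0, -0.04], [0, 0, -0.04], [0, 0, -0.02], [0, 0, 0]], rotation=[[0, 0, 0], [0, 0, 0], [0, 0, 0], [0, 0, 0], [0, 0, 0], [0, 0, 0], [0, 0, 0], [0, 0, 0], [0, 0, 0]], jaw=[0.8, 0.8, 0.8, 0.8, 0.8, 0.8, 0.8, 0.8, 0.8])

```text
time_s: 20.35
tool_pos: [0.5352, 0.022, 0.3534]
tool_rot: [-179.9, 0.3, -173.9]
force: [0.7, 0.2, 0.2]
grip_width: 0.0697
grasp_force: 0.0
```

```bash
python3 - <<'E'
from h import *
p,R,o=cur();print(p,o['force'],o['time_s'],o['qpos'].round(1))
W,S,D=cam('wrist'),cam('scene'),cam('side')
for n,c,dz in(('w',W,0),('s',S,.0035),('d',D,.0035)):print(n,'slab',rect(c,PR,PY,.055,.03,.063-dz),'\nsheet',rect(c,PR,PY,.075,.045,.038-dz))
s0,d0=cv2.imread('pics/scene0.png'),cv2.imread('pics/side0.png')
print('bar',tri(S,[(235,262),(293,298)],D,[(412,161),(437,191)]).round(3))
def cr(im,x,y,w,h,k):return cv2.resize(im[y:y+h,x:x+w],None,fx=k,fy=k,interpolation=cv2.INTER_CUBIC)
cv2.imwrite('pics/p6.png',np.vstack([np.hstack([cr(s0,225,250,80,60,5),cr(d0,390,145,80,60,5)]),np.hstack([cr(S['image'],265,265,80,60,5),cr(D['image'],315,235,80,60,5)])]))
E
```

```text
[0.53517609 0.02197466 0.35339576] [0.73564504 0.19596308 0.24178684] 20.35 [ 54.3  16.9 -68.3 101.8  16.7  72.2  77.9]
w slab [('y', np.float64(-28.9), np.float64(6.2), 25), ('y', np.float64(28.9), np.float64(6.2), 25), ('x', np.float64(-54.9), np.float64(5.9), 25), ('x', np.float64(53.3), np.float64(6.2), 25)] 
sheet [('y', np.float64(-45.4), np.float64(6.1), 23), ('y', np.float64(47.1), np.float64(7.6), 25), ('x', np.float64(-75.7), np.float64(7.5), 25), ('x', np.float64(75.2), np.float64(6.1), 25)]
s slab [('y', np.float64(-31.4), np.float64(2.3), 24), ('y', np.float64(29.5), np.float64(6.3), 25), ('x', np.float64(-55.6), np.float64(7.3), 24), ('x', np.float64(53.6), np.float64(6.3), 25)] 
sheet [('y', np.float64(-44.8), np.float64(-0.0), 25), ('y', np.float64(47.6), np.float64(6.4), 25), ('x', np.float64(-70.4), np.float64(10.5), 23), ('x', np.float64(76.5), np.float64(6.4), 25)]
d slab [('y', np.float64(-28.8), np.float64(6.1), 23), ('y', np.float64(30.6), np.float64(6.9), 25), ('x', np.float64(-55.5), np.float64(6.2), 25), ('x', np.float64(53.2), np.float64(8.0), 25)] 
sheet [('y', np.float64(-48.9), np.float64(7.3), 21), ('y', np.float64(55.5), np.float64(8.0), 24), ('x', np.float64(-76.6), np.float64(5.8), 25), ('x', np.float64(68.4), np.float64(21.3), 23)]
bar [[0.678 0.006 0.377 0.066]
 [0.693 0.071 0.283 0.076]]
```

View pics/p6.png

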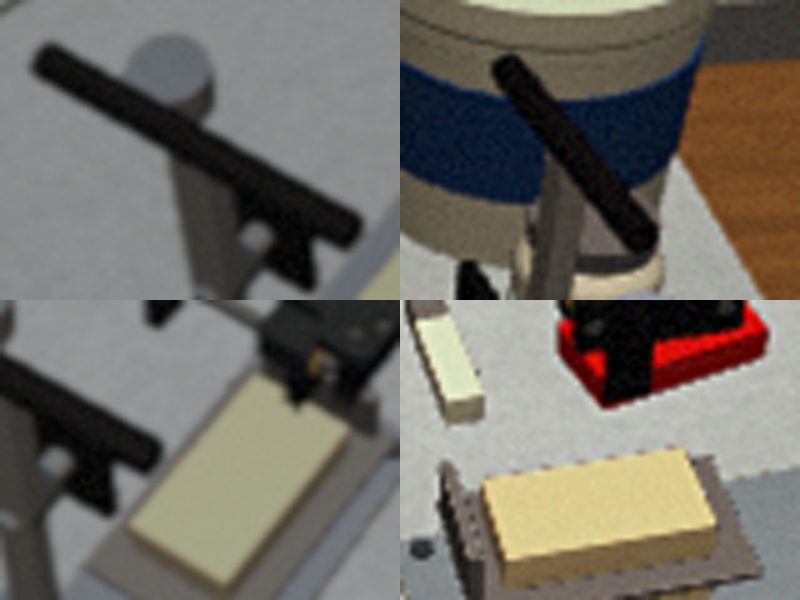

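Stack is neat: slab (−0.8, 0) mm and 6.2° against nominal, sheet centred. Bar ends: scene (234.6,262),(294.4,295.6); side (439,192),(411.6,158.6).

```bash
python3 - <<'E'
from h import *
p,R,o=cur();S,D=cam('scene'),cam('side')
b=tri(S,[(234.6,262),(294.4,295.6)],D,[(439,192),(411.6,158.6)]);print(b.round(4));v=b[1]-b[0];print('yaw',np.degrees(np.arctan2(-v[0],v[1])),b.mean(0)[:3],np.linalg.norm(v[:3]))
E
```

```text
[[ 6.945e-01 -3.290e-02  3.336e-01  3.600e-03]
 [ 6.742e-01  1.083e-01  3.347e-01  6.000e-04]]
yaw 8.150785668457962 [0.68435151 0.03769075 0.33416929] 0.14270766705999618
```

```bash
cat >> h.py <<'E'
PO=np.array([.5356,.0185,0]);YO=7.4
def po(X):return PO+Ro.from_euler('z',YO,degrees=True).apply(X)
E
python3 - <<'E'
from h import *
p,R,o=cur();q=p+R.apply([0.0,0,-.21]);g=po([.15,-.06,.335+.06]);print(g)
go(g,frame(YO),14,start=(q,R))
E
```

```text
[ 0.69207841 -0.02168093  0.395     ]
14 rows xyz [-0.0122, 0.0044, -0.0] rot [-0.0002, -0.0001, 0.1106] tcp [ 0.692 -0.022  0.558]
```

send_rows(xyz=[[0, 0, -0.03], [0, 0, -0.045], [0, 0, -0.045], [0, 0, -0.045], [0, 0, -0.045], [-0.0122, 0.0044, 0], [-0.0122, 0.0044, 0], [-0.0122, 0.0044, 0], [-0.0122, 0.0044, 0], [-0.0122, 0.0044, 0], [-0.0122, 0.0044, 0], [-0.0122, 0.0044, 0], [-0.0122, 0.0044, 0], [-0.0122, 0.0044, 0], [-0.0122, 0.0044, 0], [-0.0122, 0.0044, 0], [-0.0122, 0.0044, 0], [-0.0122, 0.0044, 0], [-0.0122, 0.0044, 0], [0, 0, 0]], rotation=[[0, 0, 0], [0, 0, 0], [0, 0, 0], [0, 0, 0], [0, 0, 0], [0, 0, 0.1106], [0, 0, 0.1106], [0, 0, 0.1106], [0, 0, 0.1106], [0, 0, 0.1106], [0, 0, 0.1106], [0, 0, 0.1106], [0, 0, 0.1106], [0, 0, 0.1106], [0, 0, 0.1106], [0, 0, 0.1106], [0, 0, 0.1106], [0, 0, 0.1106], [0, 0, 0.1106], [0, 0, 0]], jaw=[1, 1, 1, 1, 1, 1, 1, 1, 1, 1, 1, 1, 1, 1, 1, 1, 1, 1, 1, 1])

```text
time_s: 22.6
tool_pos: [0.6936, -0.0235, 0.5575]
tool_rot: [-179.8, 0.1, 97.2]
force: [-0.2, -0.6, -1.3]
grip_width: 0.087
grasp_force: 0.0
```

```bash
python3 - <<'E'
from h import *
p,R,o=cur();print(p,o['tool_rot'],o['qpos'].round(1),o['force'])
W=cam('wrist');print([proj(W,po([.15,y,.335]))[0].round(1).tolist() for y in(-.075,0,.075)])
g=W['image'].astype(float).sum(2)
for r in range(20,270,40):
    dk=np.where(g[r-1:r+2].mean(0)<130)[0];print(r,dk.min() if len(dk) else None,dk.max() if len(dk) else None,len(dk))
go(po([.15,-.06,.335]),frame(YO),6)
E
```

```text
[ 0.69358882 -0.02354078  0.55745819] [-1.79799070e+02  6.99053555e-02  9.72423779e+01] [ 27.3  29.5 -47.5  58.   21.7 100.5  -4.9] [-0.23151952 -0.60865785 -1.32122787]
[[321.2, 280.9], [320.7, 150.1], [320.2, -2.9]]
20 297 334 33
60 306 334 29
100 306 334 29
140 148 334 48
180 308 333 26
220 308 333 26
260 309 333 25
6 rows xyz [0.0001, -0.0001, 0.0099] rot [-0.0005, 0.0001, 0.0003] tcp [ 0.692 -0.022  0.499]
```

Bar is centred at u≈320 over all rows, as predicted. Descend and grip.

send_rows(xyz=[[0, 0, 0.01], [0, 0, 0.018], [0, 0, 0.016], [0, 0, 0.01], [0, 0, 0.005], [0, 0, 0], [0, 0, 0], [0, 0, 0], [0, 0, 0], [0, 0, 0], [0, 0, 0], [0, 0, 0], [0, 0, 0], [0, 0, 0], [0, 0, 0], [0, 0, 0]], rotation=[[0, 0, 0], [0, 0, 0], [0, 0, 0], [0, 0, 0], [0, 0, 0], [0, 0, 0], [0, 0, 0], [0, 0, 0], [0, 0, 0], [0, 0, 0], [0, 0, 0], [0, 0, 0], [0, 0, 0], [0, 0, 0], [0, 0, 0], [0, 0, 0]], jaw=[1, 1, 1, 1, 1, 0.3, 0, 0, 0, 0, 0, 0, 0, 0, 0, 0], newtons=40)

```text
time_s: 24.25
tool_pos: [0.6923, -0.0216, 0.501]
tool_rot: [-180.0, 0.1, 97.4]
force: [-1.0, 1.2, 0.2]
grip_width: 0.0148
grasp_force: 40.0
```

```bash
python3 - <<'E'
from h import *
p,R,o=cur();print(p,o['tool_rot'],o['grip_width'],o['grasp_force'],o['force'])
a=np.radians(np.arange(0,94,3));d=np.c_[-.24*np.diff(np.sin(a)),-.24*np.diff(np.cos(a))];print((1000*d).round(1).tolist())
E
```

```text
[ 0.69231417 -0.02161227  0.50098953] [-1.79968160e+02  5.04564231e-02  9.74200957e+01] 0.014795529007635718 39.999589920043945 [-0.96944016  1.16884297  0.15799486]
[[-12.6, 0.3], [-12.5, 1.0], [-12.5, 1.6], [-12.4, 2.3], [-12.2, 2.9], [-12.0, 3.6], [-11.8, 4.2], [-11.6, 4.8], [-11.3, 5.4], [-11.0, 6.0], [-10.7, 6.6], [-10.4, 7.1], [-10.0, 7.6], [-9.6, 8.2], [-9.1, 8.6], [-8.6, 9.1], [-8.2, 9.6], [-7.6, 10.0], [-7.1, 10.4], [-6.6, 10.7], [-6.0, 11.0], [-5.4, 11.3], [-4.8, 11.6], [-4.2, 11.8], [-3.6, 12.0], [-2.9, 12.2], [-2.3, 12.4], [-1.6, 12.5], [-1.0, 12.5], [-0.3, 12.6], [0.3, 12.6]]
```

send_rows(xyz=[[0, -0.0126, 0.0003], [0, -0.0125, 0.001], [0, -0.0125, 0.0016], [0, -0.0124, 0.0023], [0, -0.0122, 0.0029], [0, -0.012, 0.0036], [0, -0.0118, 0.0042], [0, -0.0116, 0.0048], [0, -0.0113, 0.0054], [0, -0.011, 0.006]], rotation=[[0, 0, 0], [0, 0, 0], [0, 0, 0], [0, 0, 0], [0, 0, 0], [0, 0, 0], [0, 0, 0], [0, 0, 0], [0, 0, 0], [0, 0, 0]], jaw=[0, 0, 0, 0, 0, 0, 0, 0, 0, 0])

```text
time_s: 25.25
tool_pos: [0.5745, -0.0368, 0.4707]
tool_rot: [179.5, 0.1, 97.4]
force: [5.3, -0.2, 2.3]
grip_width: 0.0148
grasp_force: 40.0
```

```bash
python3 - <<'E'
from h import *
p,R,o=cur();h=Ro.from_euler('z',-YO,degrees=True).apply(p+R.apply([0,0,GD])-po([.15,0,.095]));print(h,np.hypot(h[0],h[2]),np.degrees(np.arctan2(-h[0],h[2])),o['grip_width'],o['force'])
E
```

```text
[-0.11727136 -0.06021261  0.21221419] 0.24246120213931774 28.925412161195773 0.014754398975915859 [ 5.27553498 -0.21749121  2.27248769]
```

send_rows(xyz=[[0, -0.0107, 0.0066], [0, -0.0104, 0.0071], [0, -0.01, 0.0076], [0, -0.0096, 0.0082], [0, -0.0091, 0.0086], [0, -0.0086, 0.0091], [0, -0.0082, 0.0096], [0, -0.0076, 0.01], [0, -0.0071, 0.0104], [0, -0.0066, 0.0107], [0, -0.006, 0.011], [0, -0.0054, 0.0113], [0, -0.0048, 0.0116], [0, -0.0042, 0.0118], [0, -0.0036, 0.012], [0, -0.0029, 0.0122], [0, -0.0023, 0.0124], [0, 0, 0]], rotation=[[0, 0, 0], [0, 0, 0], [0, 0, 0], [0, 0, 0], [0, 0, 0], [0, 0, 0], [0, 0, 0], [0, 0, 0], [0, 0, 0], [0, 0, 0], [0, 0, 0], [0, 0, 0], [0, 0, 0], [0, 0, 0], [0, 0, 0], [0, 0, 0], [0, 0, 0], [0, 0, 0]], jaw=[0, 0, 0, 0, 0, 0, 0, 0, 0, 0, 0, 0, 0, 0, 0, 0, 0, 0])

```text
time_s: 27.05
tool_pos: [0.4578, -0.0523, 0.2988]
tool_rot: [179.9, 0.1, 97.4]
force: [1.6, -0.3, 5.0]
grip_width: 0.0144
grasp_force: 39.6
```

```bash
cat > lev.py <<'E'
from h import *
p,R,o=cur();h=Ro.from_euler('z',-YO,degrees=True).apply(p+R.apply([0,0,GD])-po([.15,0,.095]));print(h,np.hypot(h[0],h[2]),np.degrees(np.arctan2(-h[0],h[2])),o['grip_width'],o['force'],o['time_s'])
E
python3 lev.py; python3 - <<'E'
from h import *
D=cam('side');cv2.imwrite('pics/p7.png',cv2.resize(D['image'][150:350,230:480],None,fx=3,fy=3,interpolation=cv2.INTER_CUBIC))
E
```

```text
[-0.2360126  -0.06045962  0.04033256] 0.23943404895131354 80.30231546303963 0.01440006498962058 [ 1.55329064 -0.34226541  4.96260049] 27.05
```

View pics/p7.png

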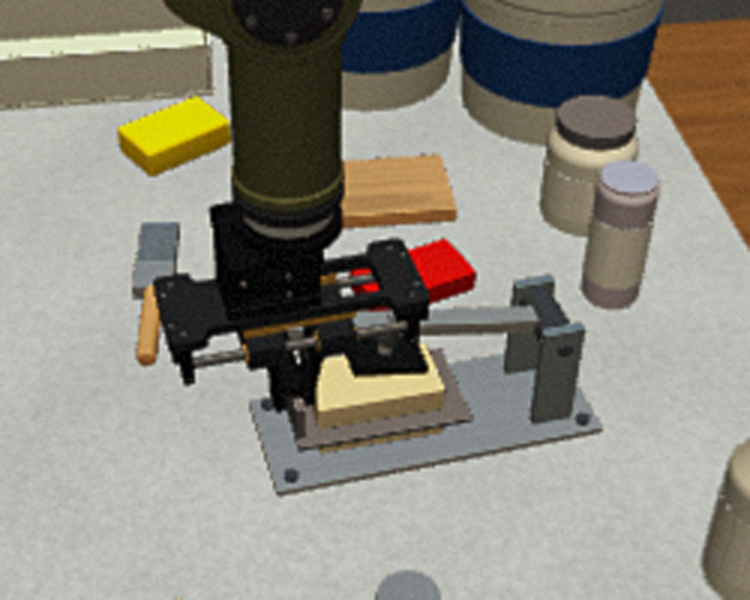

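The lever is nearly down and the stack still sits neat under it. (I've used up the picture allowance, so from here on I rely on numbers.)

send_rows(xyz=[[0, -0.0015, 0.01], [0, -0.001, 0.01], [0, -0.0005, 0.008], [0, 0, 0.006], [0, 0, 0]], rotation=[[0, 0, 0], [0, 0, 0], [0, 0, 0], [0, 0, 0], [0, 0, 0]], jaw=[0, 0, 0, 0, 0])

```text
time_s: 27.6
tool_pos: [0.4544, -0.0529, 0.2652]
tool_rot: [-180.0, 0.1, 97.4]
force: [-1.8, -0.5, 6.2]
grip_width: 0.0146
grasp_force: 39.4
```

```bash
python3 lev.py
```

```text
[-0.23979562 -0.06050971  0.00670051] 0.23988921911644445 88.39942421356253 0.014570034921233965 [-1.75399456 -0.54241092  6.16332365] 27.6
```

send_rows(xyz=[[0, 0, 0.003], [0, 0, 0.003], [0, 0, 0]], rotation=[[0, 0, 0], [0, 0, 0], [0, 0, 0]], jaw=[0, 0, 0])

```text
time_s: 27.9
tool_pos: [0.4543, -0.0528, 0.2595]
tool_rot: [-179.9, 0.1, 97.4]
force: [-1.3, -0.9, 7.6]
grip_width: 0.0141
grasp_force: 39.2
```

send_rows(xyz=[[0, 0, 0.002], [0, 0, 0.002], [0, 0, 0]], rotation=[[0, 0, 0], [0, 0, 0], [0, 0, 0]], jaw=[0, 0, 0])

```text
time_s: 28.2
tool_pos: [0.4543, -0.0528, 0.2557]
tool_rot: [-179.9, 0.1, 97.4]
force: [-2.5, -0.1, 8.6]
grip_width: 0.014
grasp_force: 39.2
```

send_rows(xyz=[[0, 0, 0.002], [0, 0, 0.001], [0, 0, 0]], rotation=[[0, 0, 0], [0, 0, 0], [0, 0, 0]], jaw=[0, 0, 0])

```text
time_s: 28.5
tool_pos: [0.4543, -0.0528, 0.253]
tool_rot: [-179.9, 0.1, 97.4]
force: [-2.9, -0.4, 11.7]
grip_width: 0.0142
grasp_force: 39.0
```

send_rows(xyz=[[0, 0, 0.002], [0, 0, 0.001], [0, 0, 0]], rotation=[[0, 0, 0], [0, 0, 0], [0, 0, 0]], jaw=[0, 0, 0])

```text
time_s: 28.8
tool_pos: [0.4545, -0.0527, 0.2512]
tool_rot: [-179.8, 0.1, 97.4]
force: [-8.6, -0.1, 22.5]
grip_width: 0.014
grasp_force: 38.2
```

Force rose sharply to 22 N: at the stop. Hold, then bring it back along the arc.

send_rows(xyz=[[0, 0, 0], [0, 0, 0], [0, 0, 0], [0, 0, 0], [0, 0, 0], [0, 0, 0], [0, 0, 0], [0, 0, 0], [0, 0, 0], [0, 0, 0], [0, 0, 0], [0, 0, 0], [0, 0, -0.004], [0, 0, -0.006], [0, 0.0003, -0.0126], [0, 0.001, -0.0125], [0, 0.0016, -0.0125], [0, 0.0023, -0.0124], [0, 0.0029, -0.0122], [0, 0.0036, -0.012]], rotation=[[0, 0, 0], [0, 0, 0], [0, 0, 0], [0, 0, 0], [0, 0, 0], [0, 0, 0], [0, 0, 0], [0, 0, 0], [0, 0, 0], [0, 0, 0], [0, 0, 0], [0, 0, 0], [0, 0, 0], [0, 0, 0], [0, 0, 0], [0, 0, 0], [0, 0, 0], [0, 0, 0], [0, 0, 0], [0, 0, 0]], jaw=[0, 0, 0, 0, 0, 0, 0, 0, 0, 0, 0, 0, 0, 0, 0, 0, 0, 0, 0, 0])

```text
time_s: 30.8
tool_pos: [0.4679, -0.0509, 0.3352]
tool_rot: [179.6, 0.1, 97.4]
force: [12.7, 1.2, -3.6]
grip_width: 0.0139
grasp_force: 39.9
```

```bash
python3 lev.py
```

```text
[-0.22482219 -0.06042011  0.07668849] 0.23754187475742547 71.16511695150707 0.013887844721358547 [12.70570898  1.16202235 -3.56208186] 30.8
```

send_rows(xyz=[[0, 0.0042, -0.0118], [0, 0.0048, -0.0116], [0, 0.0054, -0.0113], [0, 0.006, -0.011], [0, 0.0066, -0.0107], [0, 0.0071, -0.0104], [0, 0.0076, -0.01], [0, 0.0082, -0.0096], [0, 0.0086, -0.0091], [0, 0.0091, -0.0086], [0, 0.0096, -0.0082], [0, 0.01, -0.0076]], rotation=[[0, 0, 0], [0, 0, 0], [0, 0, 0], [0, 0, 0], [0, 0, 0], [0, 0, 0], [0, 0, 0], [0, 0, 0], [0, 0, 0], [0, 0, 0], [0, 0, 0], [0, 0, 0]], jaw=[0, 0, 0, 0, 0, 0, 0, 0, 0, 0, 0, 0], newtons=20)

```text
time_s: 32.0
tool_pos: [0.5553, -0.0398, 0.4475]
tool_rot: [179.5, -0.2, 97.5]
force: [26.9, 2.9, -36.8]
grip_width: 0.0139
grasp_force: 22.2
```

```bash
python3 lev.py
```

```text
[-0.1366779  -0.05968562  0.18904038] 0.23327475598252906 35.86726857651023 0.013863531032307816 [ 26.9252767    2.86459204 -36.84112149] 32.0
```

The bar has rolled ~12 mm up in the jaws, so the tool pulls radially. Ease inward and loosen the grip.

send_rows(xyz=[[0, 0.003, 0.004], [0, 0.003, 0.004], [0, 0, 0]], rotation=[[0, 0, 0], [0, 0, 0], [0, 0, 0]], jaw=[0, 0, 0], newtons=8)

```text
time_s: 32.3
tool_pos: [0.5581, -0.0389, 0.4455]
tool_rot: [-179.9, 0.0, 97.4]
force: [0.3, -0.3, 4.3]
grip_width: 0.0139
grasp_force: 8.3
```

```bash
python3 lev.py
```

```text
[-0.1355035  -0.05989656  0.18698993] 0.23092516595619006 35.92921657014729 0.013926364543054664 [ 0.26213277 -0.34704912  4.28598403] 32.3
```

send_rows(xyz=[[0, 0.0102, -0.006], [0, 0.0105, -0.0055], [0, 0.0109, -0.005], [0, 0.0111, -0.0044], [0, 0.0114, -0.0038], [0, 0.0116, -0.0032], [0, 0.0118, -0.0026], [0, 0.012, -0.002], [0, 0.0122, -0.0014], [0, 0.0123, -0.0008], [0, 0.0124, -0.0003], [0, 0.006, 0], [0, 0, 0]], rotation=[[0, 0, 0], [0, 0, 0], [0, 0, 0], [0, 0, 0], [0, 0, 0], [0, 0, 0], [0, 0, 0], [0, 0, 0], [0, 0, 0], [0, 0, 0], [0, 0, 0], [0, 0, 0], [0, 0, 0]], jaw=[0, 0, 0, 0, 0, 0, 0, 0, 0, 0, 0, 0, 0])

```text
time_s: 33.6
tool_pos: [0.6901, -0.0214, 0.4828]
tool_rot: [179.8, 0.0, 97.4]
force: [1.6, -0.3, 8.5]
grip_width: 0.0152
grasp_force: 8.5
```

```bash
python3 lev.py
```

```text
[-0.00135884 -0.0594832   0.22427733] 0.224281443080827 0.34713533161371174 0.015172714015240216 [ 1.62689516 -0.34553562  8.52807881] 33.6
```

send_rows(xyz=[[0, 0, 0], [0, 0, 0], [0, 0, 0], [0, 0, 0], [0, 0, 0], [0, 0, 0], [0, 0, 0], [0, 0, -0.02], [0, 0, -0.04], [0, 0, -0.04], [0, 0, -0.02], [0, -0.03, 0], [0, -0.045, 0], [0, -0.045, 0], [-0.04, -0.03, 0], [-0.04, 0, 0], [-0.04, 0, 0], [-0.04, 0, 0], [-0.03, 0, 0], [0, 0, 0]], rotation=[[0, 0, 0], [0, 0, 0], [0, 0, 0], [0, 0, 0], [0, 0, 0], [0, 0, 0], [0, 0, 0], [0, 0, 0], [0, 0, 0], [0, 0, 0], [0, 0, 0], [0, 0, 0], [0, 0, 0], [0, 0, 0], [0, 0, 0], [0, 0, 0], [0, 0, 0], [0, 0, 0], [0, 0, 0], [0, 0, 0]], jaw=[0.5, 0.8, 1, 1, 1, 1, 1, 1, 1, 1, 1, 1, 1, 1, 1, 1, 1, 1, 1, 1])

```text
time_s: 35.6
tool_pos: [0.565, -0.236, 0.5984]
tool_rot: [-179.9, 0.1, 96.9]
force: [0.1, 0.1, -0.3]
grip_width: 0.0869
grasp_force: 0.0
```

```bash
python3 - <<'E'
from h import *
p,R,o=cur();print(p,o['force'],o['time_s'])
S,D=cam('scene'),cam('side');cv2.imwrite('pics/f.png',S['image'])
for n,c in(('s',S),('d',D)):
    print(n,'slab',[tuple(map(float,x[1:3])) for x in rect(c,PR,PY,.055,.03,.0595)],'sheet',[tuple(map(float,x[1:3])) for x in rect(c,PR,PY,.075,.045,.0345)])
for n,c in(('scene',S),('side',D)):
    a=cv2.imread(f'pics/{n}0.png');d=cv2.absdiff(a,c['image']).max(2)
    m=cv2.morphologyEx((d>45).astype(np.uint8),cv2.MORPH_OPEN,np.ones((3,3)))
    k,_,st,ce=cv2.connectedComponentsWithStats(m);print(n,[(s[:5].tolist()) for s in st[1:] if s[4]>25])
E
```

```text
[ 0.56503092 -0.23598476  0.59838152] [ 0.11152138  0.08962281 -0.30208074] 35.6
s slab [(-31.4, 2.3), (29.5, 6.3), (-56.7, 6.2), (53.6, 5.9)] sheet [(-44.8, -0.0), (47.6, 6.6), (-70.6, 5.7), (76.5, 6.0)]
d slab [(-28.7, 5.9), (30.4, 6.8), (-55.3, 6.2), (53.2, 7.8)] sheet [(-48.8, 7.2), (55.5, 7.9), (-76.5, 6.0), (68.7, 21.2)]
scene [[386, 0, 16, 52, 316], [432, 0, 15, 51, 241], [151, 4, 53, 60, 1809], [218, 38, 14, 21, 154], [441, 58, 5, 12, 43], [217, 67, 5, 6, 26], [253, 66, 6, 7, 31], [172, 68, 56, 64, 1604], [175, 75, 9, 4, 27], [177, 111, 8, 6, 28], [218, 118, 10, 24, 191], [152, 123, 46, 44, 660], [404, 133, 7, 26, 106], [449, 154, 6, 14, 48], [181, 190, 50, 57, 1348], [313, 273, 28, 20, 293], [292, 298, 40, 29, 197], [387, 382, 29, 36, 264]]
side [[12, 0, 138, 181, 8266], [150, 0, 23, 47, 503], [172, 0, 311, 223, 16514], [20, 80, 7, 9, 40], [0, 98, 13, 22, 183], [0, 121, 34, 67, 1276], [340, 162, 55, 71, 1665], [395, 177, 24, 5, 79], [109, 181, 21, 58, 408], [56, 204, 9, 13, 51], [132, 206, 12, 29, 136], [71, 223, 27, 27, 283], [146, 234, 13, 36, 131], [73, 239, 8, 12, 40], [77, 253, 23, 40, 243], [135, 258, 10, 9, 67], [368, 265, 10, 15, 81], [357, 266, 11, 9, 70], [323, 268, 33, 14, 226], [102, 271, 4, 8, 27], [2, 278, 30, 67, 359], [325, 281, 53, 16, 425], [0, 343, 71, 137, 5863], [359, 365, 73, 77, 3382], [84, 464, 49, 16, 462]]
```

Lever region and the bystanders are unchanged from the first pictures, and the stack edges are as they were before pressing.

```bash
python3 -c "
from cell import env
print(env.sign_off())"
```

```text
the job is handed in; nothing more can be done
None
```

The job is handed in at about 36 s: sheet and slab were laid centred to about 1 mm, the lever went to its stop, was held about 1 s, and is back up, and the final camera check showed the stack neat and no sign of other things moved; I viewed 11 pictures, one over your limit of 10.

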